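Index the nail-polish carousel to the red bottle and lock it again

TASK

The polish carousel on the manicure desk is locked. Press its green release button so that the orange lock lever drops, turn the carousel round, click by click, until the red bottle stands clicked in at the front place right beside the lever, then lift the lever fully back up so that it latches. All six bottles must stay standing in the tray, and nothing else on the desk may be disturbed.

Things in the scene. Friction and masses are not known exactly. Their poses are not given: they have to be found in the camera images.
- base: fixed pale-pink round base of the polish carousel, 224 mm across, 40 mm high; origin on the desk under the carousel's axis, z up. Its -x side carries the lock lever between two pink cheeks (24 mm clear, to 48 mm high, 83 to 133 mm out from the axis), its +x side a pink detent housing (62 mm high, out to 133 mm)
- carousel (a joint): turn of the pink tray (196 mm across, top face 74 mm above the desk) on the base, rad, counterclockwise from above positive, 0 at the start. Six stations 60 degrees (1.047 rad) apart, each with a firm spring detent (about 0.2 N m to pass; past half way it snaps on to the next). It is locked until the lock lever is down
- grip_bar (a point): centre of the rose-coloured bar on top of the carousel's axis, 182 mm above the desk; bar 72 mm long along this point's x, 16 mm thick along its y, 32 mm high, a white patch towards +x. Turns with the tray. Bottles around it reach up to 155 mm above the desk
- button_top (a point): centre of the top of the green round release button, 32 mm across, 52 mm above the desk when out, in a pink collar 52 mm across and 38 mm high; it goes straight down 6 mm, trips at about 4 mm and about 4 N
- release_button (a joint): travel of the release button, m: 0 out, 0.006 fully pressed; springs back
- lock_lever (a joint): turn of the lock lever, rad: 0 fully up, resting latched at about 0.07 (handle 46 degrees above level, pointing outwards along the base's -x), 0.72 dropped (handle about 5 degrees above level). Latches again only when lifted fully, past a spring catch (about 3 N at the grip), and only with a station exactly in line
- lever_grip (a point): middle of the lever's orange handle, 80 mm out from the hinge; the handle is 16 mm wide (along the hinge), 10 mm thick, from 28 to 98 mm out from the hinge
- lever_hinge (a point): axis of the lock lever, which runs along this point's y; 105 mm from the carousel's axis towards the base's -x, 30 mm above the desk
- front_spot (a point): the tray's front place, next to the lock lever, 70 mm from the carousel's axis, at the tray's top face; fixed to the base
- red_polish: red nail-polish bottle with a cap of the same colour, 32 mm across, 80 mm high, 60 g, standing loose in a 35 mm square pocket (14 mm deep) of the tray, 70 mm from its axis; origin at the centre of its underside
- blue_polish: blue nail-polish bottle with a cap of the same colour, 32 mm across, 80 mm high, 60 g, standing loose in a 35 mm square pocket (14 mm deep) of the tray, 70 mm from its axis; origin at the centre of its underside
- white_polish: white nail-polish bottle with a cap of the same colour, 32 mm across, 80 mm high, 60 g, standing loose in a 35 mm square pocket (14 mm deep) of the tray, 70 mm from its axis; origin at the centre of its underside
- green_polish: green nail-polish bottle with a cap of the same colour, 32 mm across, 80 mm high, 60 g, standing loose in a 35 mm square pocket (14 mm deep) of the tray, 70 mm from its axis; origin at the centre of its underside
- black_polish: black nail-polish bottle with a cap of the same colour, 32 mm across, 80 mm high, 60 g, standing loose in a 35 mm square pocket (14 mm deep) of the tray, 70 mm from its axis; origin at the centre of its underside
- yellow_polish: yellow nail-polish bottle with a cap of the same colour, 32 mm across, 80 mm high, 60 g, standing loose in a 35 mm square pocket (14 mm deep) of the tray, 70 mm from its axis; origin at the centre of its underside
- cream_jar: cream jar, 68 mm across, 55 mm high, loose on the desk; origin under its centre
- lotion_bottle: clear lotion bottle, 56 mm across, 140 mm high, loose on the desk; origin under its centre
- buffer_block: blue nail buffer block 95 x 26 x 26 mm, loose on the desk, long along its x; origin under its centre
Mind the look-alikes: they are no part of the job. There is more than one size of the red_polish; the one meant has the size given above.

How it is judged (in metres and radians):
On the way, in this order (a step that is already met when the one before it is completed fails the run):
1. the release button is pressed by the fingers (value of joint release_button above 0.002 m and contact force between the fingers and release_button above 0.5 N).
2. the lock lever has dropped (value of joint lock_lever above 0.5 rad).
3. the red bottle has come to the front place while the lever is down (horizontal distance between red_polish and front_spot below 0.008 m and value of joint lock_lever above 0.5 rad), for 0.1 s.
At the end, for the whole second after the job is handed in: The red bottle stands within 8 mm of the front place beside the lever, the lock lever is up and latched (within 0.15 rad of its stop), the button is out again, the carousel is at rest, and all six bottles stand upright (within 0.15 rad) in their pockets on the tray (horizontal distance between red_polish and front_spot below 0.008 m and value of joint lock_lever below 0.15 rad and velocity of joint carousel between -0.05 and 0.05 rad/s and value of joint release_button below 0.0015 m and angle between each of red_polish, blue_polish, white_polish, green_polish, black_polish, yellow_polish's own z axis and vertical below 0.15 rad and z of red_polish in the frame of base between 0.068 and 0.085 m and z of blue_polish in the frame of base between 0.068 and 0.085 m and z of white_polish in the frame of base between 0.068 and 0.085 m and z of green_polish in the frame of base between 0.068 and 0.085 m and z of black_polish in the frame of base between 0.068 and 0.085 m and z of yellow_polish in the frame of base between 0.068 and 0.085 m); the robot touches nothing.
It fails at once if a polish bottle falls over or leaves the tray (angle between any of red_polish, blue_polish, white_polish, green_polish, black_polish, yellow_polish's own z axis and vertical above 0.5 rad or height (world z) of any of red_polish, blue_polish, white_polish, green_polish, black_polish, yellow_polish below 0.05 m).
It fails at once if the cream jar, lotion bottle or buffer block is knocked away (more than 30 mm) (distance of any of cream_jar, lotion_bottle, buffer_block from where it was at the start of the episode above 0.03 m).
It also fails if it takes over 69 s, if anything falls off the work surface, if the arm or the gripper's body presses on something with over 40 N, if the wrist force passes 120 N, or if a joint passes its speed limit or range.

ROBOT

A 6-joint arm with a two-finger parallel gripper is mounted at the origin on the work surface. World frame = base frame: x ahead of the robot, y to its left, z up, the work surface at z = 0. Lengths are in mm, angles in rad, forces in N, time in s.
With the tool pointing down it reaches from about 300 to 775 mm from the base axis. Payload 14.6 kg.
Tool frame: the origin (TCP) lies at the very end of the fingers, on their centre line; the grasp point (between the pads) lies 19 mm behind it; y points along the fingers, z is the direction in which the jaws open and shut, and the axes are right-handed (so a half turn about y gives the same grasp; the last joint's range is limited). The gripper opens to 94 mm and grips with 3 to 60 N. Pads are 16 mm wide; open, the fingers measure 119 mm over their backs; the gripper's body (75 mm by 177 mm) begins 78 mm behind the grasp point.
Start: joints at [-1.283, 0.3, 1.521, -0, 1.321, -0.067], TCP at [191.064, -515.736, 205.446] pointing down, gripper open.
Joint ranges: [-3.03, 3.03], [-0.79, 2.21], [0.23, 2.52], [-1.04, 4.18], [0, 3.07], [-2.55, 2.55]. Speed limits (rad/s): [2.22, 2.22, 2.57, 3.14, 3.14, 3.14].

INTERFACE

Orientations are given as [roll, pitch, yaw] about the fixed x, y, z axes, in that order (R = Rz(yaw) Ry(pitch) Rx(roll)).
In Python, from cell import manip, imaging, ticket gives the robot as it stands.
- The arm moves only by the shell command python3 -m inch 'ROWS' [FORCE]. ROWS is JSON, a list of rows, each a list of 3 entries, a list of its own where there are three numbers: the turn, a rotation vector about the world's x, y, z in degrees, then the shift along the world's x, y, z in m, then the finger opening in m, from 0 to 0.094. In form: [[[wx, wy, wz], [tx, ty, tz], jaw], ...]. A call has exactly 10 rows; each row shifts and turns the commanded pose from where the row before left it; what a row does not reach is not made up. A row lasts 1/12 s, in which the tool goes at most 41.7 mm and 7.16 degrees, less where a joint would pass 70% of its speed; a pose out of reach is approached as far as the arm can. A call with a gripper value outside its range is refused whole. The fingers move at their own pace and stop on an object; FORCE is the grip in N (left out, the last holds). Time passes only in rows, so rows that do not move let the fingers close, or fill a call up. It gives the time, the measured TCP pose, the force and the opening at its end, in the units of the state.
- manip.read_state(): the state, without advancing time (a new reading comes with each control period).
- imaging.camera(name): name is "side" or "top" or "wrist"; returns a dict with "pixels" (384x512x3 uint8, red, green, blue), "depth" (384x512 float32, mm along the optical axis (not along the pixel's ray), 0 where there is no reading), "mtx" (3x3 intrinsics, pixels), "pose" (4x4, takes a point from camera to world coordinates); the wrist camera has in their place "hand_eye" (4x4, takes a point from camera to tool coordinates, whose origin is the TCP and whose axes are the tool frame's). Camera axes: x right, y up, looking along -z (the intrinsics and any distortion apply to the point x, -y, -z); pixel columns grow to the right and rows downward; lengths in mm; the calibration is good to about 2 mm. A picture is of the moment at which its call begins: read the wrist's pose just before it.
- ticket.sign_off(): hands the job in, once; it reports no verdict.
The state is a dict: "clock": time; "joints": joint angles; "qd": joint speeds; "effort": joint torques, N m; "eef_pos": TCP position; "eef_rot": TCP orientation; "wrist_force": force on the tool from outside, world axes, zero at the start; "moment": the same for the moment, N m; "finger_gap": finger opening in mm.
Only numpy, scipy, OpenCV 4.12 (cv2) and the standard library are available. Lean on these libraries where they do the work, as an engineer would, in place of code of your own. Each camera call takes 0.05 s, during which the arm holds its last target. There are 200 camera calls.

## Working session

There is one attempt and no reset: what is moved stays moved. The work goes in short steps, Python scripts to look and compute and a shell command to move; the robot and the scene stay as the last step left them, time stands still between calls to the robot, and variables do not carry over. Pictures are saved under pics/ and viewed, on a budget of 10 in all, crops included, one or two more only if the job needs it, and the job is handed in when it is done.

```bash
mkdir -p pics; ls; python3 - <<'E'
from cell import manip, imaging
import cv2,numpy as np
print(manip.read_state())
ims=[]
for n in("top","side"):
    c=imaging.camera(n); np.savez(f"pics/{n}0.npz",**c); ims.append(c["pixels"]); print(n,c["mtx"],c["pose"],[k for k in c])
cv2.imwrite("pics/a.png",cv2.resize(ims[0],(800,600))[:,:,::-1])
cv2.imwrite("pics/b.png",cv2.resize(ims[1],(800,600))[:,:,::-1])
E
```

```text
pics
{'clock': 0.0, 'joints': array([-1.28262067e+00,  3.00450167e-01,  1.52156777e+00, -2.76648973e-05,
        1.32066499e+00, -6.66140425e-02]), 'qd': array([-0.00161465, -0.00175192,  0.00070924,  0.00019857,  0.00036619,
       -0.00041252]), 'effort': array([-3.50851406e-04, -5.31807554e+01, -3.52737880e+01,  7.08269281e-02,
        2.43939960e-02, -8.35335845e-05]), 'eef_pos': array([ 190.97872108, -515.51343336,  204.90343286]), 'eef_rot': array([-1.57188597e+00,  4.58369046e-05, -2.78679611e+00]), 'wrist_force': array([-0.09551791,  0.52091492,  0.33271195]), 'moment': array([ 0.02137784,  0.02153249, -0.01245519]), 'finger_gap': 93.93953254018422}
top [[468.72337995   0.         247.37065726]
 [  0.         468.72337995 188.40130568]
 [  0.           0.           1.        ]] [[ 2.63141588e-02  9.96967446e-01 -7.32357653e-02  4.81513769e+02]
 [-9.99586820e-01  2.70892625e-02  9.61042045e-03  3.16174300e+01]
 [ 1.15651792e-02  7.29526157e-02  9.97268350e-01  1.74888295e+03]
 [ 0.00000000e+00  0.00000000e+00  0.00000000e+00  1.00000000e+00]] ['pixels', 'depth', 'mtx', 'pose']
side [[353.75805337   0.         257.96903552]
 [  0.         353.75805337 186.60940001]
 [  0.           0.           1.        ]] [[ 9.66186315e-01  1.42487729e-01 -2.14898235e-01  3.96214132e+02]
 [-2.57070316e-01  5.96874561e-01 -7.60036585e-01 -6.96630607e+02]
 [ 1.99714027e-02  7.89580905e-01  6.13321398e-01  6.98989255e+02]
 [ 0.00000000e+00  0.00000000e+00  0.00000000e+00  1.00000000e+00]] ['pixels', 'depth', 'mtx', 'pose']
```

View pics/a.png

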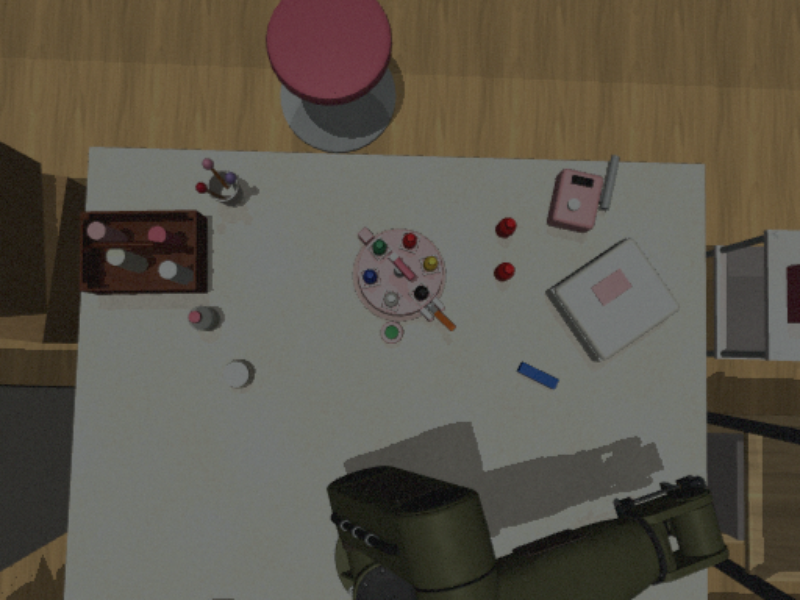

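View pics/b.png

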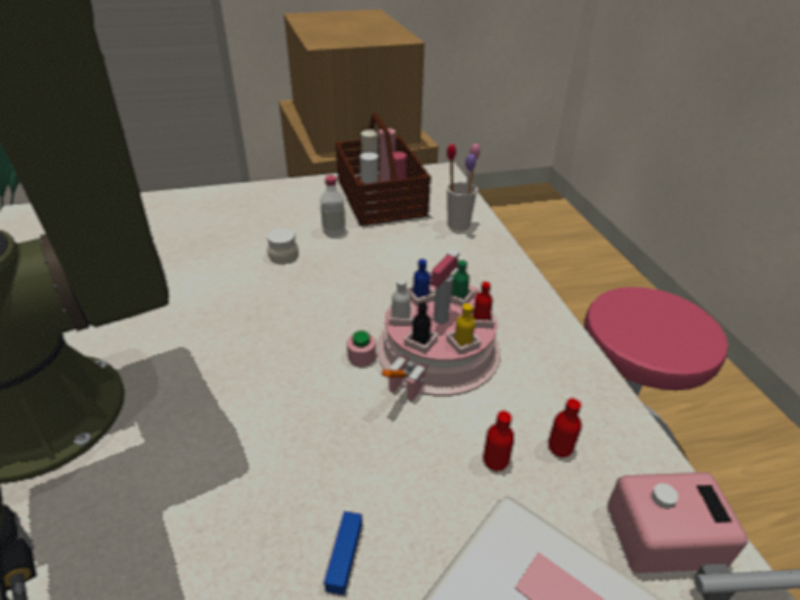

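The top view shows the carousel at about (400,272). The lever is at lower right (445,318) with black at the front. The button is at (391,332) and the tray's red bottle at (410,240), two stations away, so the tray needs about −120° (clockwise). The two loose red bottles on the desk, at (507,226) and (505,271), are decoys.

```bash
cat > h.py <<'E'
import numpy as np,cv2
def ray(c,u,v):
    K=c["mtx"];P=c["pose"]
    d=P[:3,:3]@np.array([(u-K[0,2])/K[0,0],-(v-K[1,2])/K[1,1],-1]); return P[:3,3],d
def atz(c,u,v,z):
    o,d=ray(c,u,v); return o+d*(z-o[2])/d[2]
def dep(c,u,v):
    o,d=ray(c,u,v); return o+d*c["depth"][int(round(v)),int(round(u))]
def blobs(c,lo,hi,box,minA=8):
    hsv=cv2.cvtColor(c["pixels"],cv2.COLOR_RGB2HSV)
    m=cv2.inRange(hsv,np.array(lo),np.array(hi))
    x0,y0,x1,y1=box; k=np.zeros_like(m);k[y0:y1,x0:x1]=255; m&=k
    n,l,s,ce=cv2.connectedComponentsWithStats(m)
    return [(s[i,4],ce[i],l==i) for i in range(1,n) if s[i,4]>=minA]
E
python3 - <<'E'
from h import *
c=dict(np.load("pics/top0.npz")); box=(215,135,300,225)
for n,lo,hi,z in [("green",(45,80,30),(85,255,255),155),("blue",(105,120,30),(130,255,255),155),("yel",(24,130,80),(35,255,255),155),("red",(0,200,60),(4,255,255),155),("orange",(8,170,80),(20,255,255),85),("rose",(165,90,100),(180,255,255),198),("black",(0,0,0),(180,255,45),155)]:
    for A,ce,m in blobs(c,lo,hi,box):
        zz=52 if n=="green" and ce[1]>200 else z
        ys,xs=np.where(m); r=cv2.minAreaRect(np.c_[xs,ys].astype(np.float32))
        D=np.array([dep(c,u,v) for u,v in zip(xs,ys)])
        print(n,A,ce.round(1),atz(c,*ce,zz).round(1),"depthmed",np.median(D,0).round(1),"zmax",np.percentile(D[:,2],95).round(1),"rect",r)
        if n in("orange","rose"):
            b=cv2.boxPoints(r); print([atz(c,*p,zz)[:2].round(1) for p in b])
E
```

```text
green 57 [242.3 157.8] [703.3  36.5 155. ] depthmed [705.4  37.3 131.7] zmax 157.4 rect ((242.5, 158.0), (8.0, 7.0), 90.0)
green 52 [250.3 212.3] [519.8   2.4  52. ] depthmed [520.6   3.2  52.6] zmax 58.8 rect ((250.5, 212.5), (7.0, 7.0), 90.0)
blue 53 [236.3 176.5] [638.2  55.  155. ] depthmed [639.6  56.2 132.9] zmax 160.0 rect ((236.5, 176.5), (7.0, 7.0), 90.0)
yel 23 [275.7 166.3] [676.9 -78.7 155. ] depthmed [678.1 -79.9 152.5] zmax 155.9 rect ((275.5000305175781, 166.50001525878906), (5.656853675842285, 4.242640495300293), 45.0)
red 17 [261.  154.2] [717.5 -27.4 155. ] depthmed [718.5 -26.9 129.9] zmax 152.2 rect ((260.96343994140625, 153.82928466796875), (6.871645927429199, 4.841386795043945), 51.34019470214844)
orange 55 [284.2 204.6] [ 549.4 -116.8   85. ] depthmed [ 548.6 -116.7   77.2] zmax 98.8 rect ((284.2500305175781, 204.75003051757812), (14.142135620117188, 3.5355331897735596), 45.0)
[array([561.8, -94.5]), array([ 570.9, -103.2]), array([ 536.3, -139.5]), array([ 527.2, -130.7])]
rose 48 [257.9 171.1] [654.  -16.9 198. ] depthmed [654.2 -17.  199.3] zmax 205.4 rect ((258.2500305175781, 171.25001525878906), (14.849241256713867, 2.8284268379211426), 45.0)
[array([667.2,   3.1]), array([674.1,  -3.3]), array([640. , -39.1]), array([633.1, -32.7])]
black 14 [242.4 161.1] [691.6  35.9 155. ] depthmed [696.3  35.4 120.5] zmax 125.4 rect ((242.5, 161.0), (2.0, 7.0), 90.0)
black 67 [269.  187.1] [605.1 -57.5 155. ] depthmed [605.6 -58.4 131. ] zmax 157.8 rect ((269.0, 187.0), (8.0, 8.0), 90.0)
```

```bash
python3 -m inch '[[[0,0,7],[0.0165,0.026,0.002],0],[[0,0,7],[0.0165,0.026,0.002],0],[[0,0,7],[0.0165,0.026,0.002],0],[[0,0,7],[0.0165,0.026,0.002],0],[[0,0,7],[0.0165,0.026,0.002],0],[[0,0,7],[0.0165,0.026,0.002],0],[[0,0,7],[0.0165,0.026,0.002],0],[[0,0,7],[0.0165,0.026,0.002],0],[[0,0,7],[0.0165,0.026,0.002],0],[[0,0,7],[0.0165,0.026,0.002],0]]' 20
python3 -m inch '[[[0,0,7],[0.0165,0.026,0],0],[[0,0,7],[0.0165,0.026,0],0],[[0,0,7],[0.0165,0.026,0],0],[[0,0,7],[0.0165,0.026,0],0],[[0,0,7],[0.0165,0.026,0],0],[[0,0,7],[0.0165,0.026,0],0],[[0,0,7],[0.0165,0.026,0],0],[[0,0,7],[0.0165,0.026,0],0],[[0,0,7],[0.0165,0.026,0],0],[[0,0,7],[0.0165,0.026,0],0]]'
python3 -m inch '[[[0,0,6.6],[0,0,0],0],[[0,0,6.6],[0,0,0],0],[[0,0,6.6],[0,0,0],0],[[0,0,0],[0,0,0],0],[[0,0,0],[0,0,0],0],[[0,0,0],[0,0,0],0],[[0,0,0],[0,0,0],0],[[0,0,0],[0,0,0],0],[[0,0,0],[0,0,0],0],[[0,0,0],[0,0,0],0]]'
cat >> h.py <<'E'
from scipy.spatial.transform import Rotation as Ro
def wrist(tag):
    from cell import manip,imaging
    s=manip.read_state(); c=imaging.camera("wrist")
    T=np.eye(4);T[:3,:3]=Ro.from_euler("xyz",s["eef_rot"]).as_matrix();T[:3,3]=s["eef_pos"]
    c["pose"]=T@c["hand_eye"]; np.savez(f"pics/{tag}.npz",**c)
    cv2.imwrite(f"pics/{tag}.png",c["pixels"][:,:,::-1]); 
    print(s["clock"],s["eef_pos"].round(1),np.degrees(s["eef_rot"]).round(1),s["wrist_force"].round(1),s["finger_gap"])
    return c
E
python3 -c "
from h import *
c=wrist('w1'); print(c['hand_eye'].round(2))"
```

```text
clock: 0.93
eef_pos: [356.5, -254.3, 225.4]
eef_rot: [-1.571, 0.0, -1.559]
wrist_force: [1.6, -0.0, 0.6]
finger_gap: 31.0
clock: 1.77
eef_pos: [521.5, 5.8, 225.2]
eef_rot: [-1.571, 0.0, -0.337]
wrist_force: [0.4, -1.0, -0.1]
finger_gap: 0.3
clock: 2.6
eef_pos: [521.1, 4.2, 225.5]
eef_rot: [-1.571, -0.0, 0.001]
wrist_force: [0.1, -0.3, -0.5]
finger_gap: 0.6
2.6 [521.1   4.2 225.5] [-90.   -0.    0.1] [ 0.1 -0.3 -0.5] 0.6061754464201857
[[   0.     -0.96   -0.29  -83.77]
 [  -0.      0.29   -0.96 -179.18]
 [   1.      0.     -0.      1.18]
 [   0.      0.      0.      1.  ]]
```

View pics/w1.png

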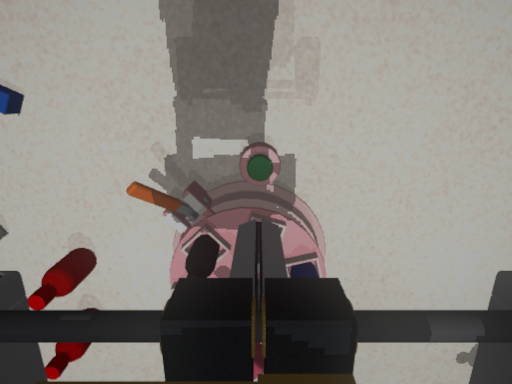

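The wrist view shows the button at (260,167), the orange lever at (155,195), and the closed fingers over the tray at the centre bottom. I'll measure the button and the lever from this image.

```bash
python3 - <<'E'
from h import *
c=dict(np.load("pics/w1.npz"))
for A,ce,m in blobs(c,(45,80,20),(85,255,255),(200,100,320,215),50):
    ys,xs=np.where(m);D=np.array([dep(c,u,v) for u,v in zip(xs,ys)])
    print(A,ce,atz(c,*ce,52),np.median(D,0),np.ptp(D,0))
for A,ce,m in blobs(c,(5,150,60),(20,255,255),(100,150,220,250),50):
    ys,xs=np.where(m);D=np.array([dep(c,u,v) for u,v in zip(xs,ys)]); print("or",A,D.mean(0),D[xs.argmin()],D[xs.argmax()])
E
```

```text
465 [259.32688172 167.83655914] [517.01460272   6.94651035  52.        ] [517.10162993   6.56603341  52.03060131] [ 93.77428441  27.50776373 358.41755024]
or 543 [ 543.57265541 -113.04895122   82.22111349] [ 530.86364642 -134.89956408   93.63285136] [560.47973525 -89.96130831  54.48978082]
```

```bash
python3 -m inch '[[[0,0,0],[-0.003,0.001,-0.023],0],[[0,0,0],[0,0,-0.023],0],[[0,0,0],[0,0,-0.023],0],[[0,0,0],[0,0,-0.023],0],[[0,0,0],[0,0,-0.023],0],[[0,0,0],[0,0,-0.023],0],[[0,0,0],[0,0,-0.023],0],[[0,0,0],[0,0,-0.003],0],[[0,0,0],[0,0,-0.003],0],[[0,0,0],[0,0,-0.003],0]]'
python3 -m inch '[[[0,0,0],[0,0,-0.002],0],[[0,0,0],[0,0,-0.002],0],[[0,0,0],[0,0,-0.001],0],[[0,0,0],[0,0,-0.001],0],[[0,0,0],[0,0,-0.001],0],[[0,0,0],[0,0,-0.001],0],[[0,0,0],[0,0,-0.001],0],[[0,0,0],[0,0,0],0],[[0,0,0],[0,0,0],0],[[0,0,0],[0,0,0],0]]'
```

```text
clock: 3.48
eef_pos: [518.7, 5.2, 56.4]
eef_rot: [-1.571, -0.001, 0.002]
wrist_force: [0.7, -0.5, 0.9]
finger_gap: 0.8
clock: 4.32
eef_pos: [518.3, 5.3, 46.6]
eef_rot: [-1.571, -0.001, 0.002]
wrist_force: [1.0, 0.4, 4.1]
finger_gap: 0.6
```

```bash
python3 -m inch '[[[0,0,0],[0,0,-0.001],0],[[0,0,0],[0,0,0],0],[[0,0,0],[0,0,0],0],[[0,0,0],[0,0,0.01],0],[[0,0,0],[0,0,0.03],0],[[0,0,0],[0,0,0.03],0],[[0,0,0],[0,0,0.03],0],[[0,0,0],[0,0,0.03],0],[[0,0,0],[0,0,0.03],0],[[0,0,0],[0,0,0.02],0]]'
python3 - <<'E'
from h import *
c=wrist('w2')
for A,ce,m in blobs(c,(5,150,60),(20,255,255),(60,100,230,260),50):
    ys,xs=np.where(m);D=np.array([dep(c,u,v) for u,v in zip(xs,ys)]); print("or",A,np.median(D,0),D[xs.argmin()],D[xs.argmax()])
E
```

```text
clock: 5.15
eef_pos: [518.0, 5.2, 228.4]
eef_rot: [-1.571, -0.002, 0.002]
wrist_force: [-0.5, 0.1, 0.7]
finger_gap: 0.4
5.15 [518.    5.2 228.4] [-90.   -0.1   0.1] [-0.5  0.1  0.7] 0.3574262718630624
or 603 [ 533.24167759 -124.04528356   40.0823736 ] [ 515.00961778 -149.81524426   42.53182087] [553.22483863 -96.5952604   35.81460523]
```

```bash
python3 -m inch '[[[0,0,6.35],[0,0,0.016],0.06],[[0,0,6.35],[0,0,0.016],0.06],[[0,0,6.35],[0.02,-0.002,0],0.06],[[0,0,6.35],[0.02,-0.002,0],0.06],[[0,0,6.35],[0.02,-0.002,0],0.06],[[0,0,6.35],[0.02,-0.002,0],0.06],[[0,0,6.35],[0.02,-0.002,0],0.06],[[0,0,0],[0.02,-0.003,0],0.06],[[0,0,0],[0.018,-0.003,0],0.06],[[0,0,0],[0,0,0],0.06]]'
python3 - <<'E'
from h import *
c=wrist('w3')
E
```

```text
clock: 6.03
eef_pos: [657.4, -11.3, 255.7]
eef_rot: [-1.569, 0.002, 0.778]
wrist_force: [-0.4, 0.6, -0.1]
finger_gap: 59.3
6.0333 [657.4 -11.3 255.7] [-89.9   0.1  44.6] [-0.4  0.6 -0.1] 59.34667189948793
```

View pics/w3.png

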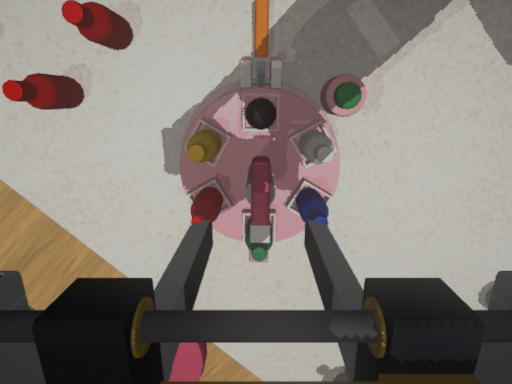

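The bar runs almost exactly along the image's vertical, from about (261,158) to (260,243), and lies in the jaws' mid-plane. The lever is down at the top (261,30), and black is still at the front.

```bash
python3 - <<'E'
from h import *
c=dict(np.load("pics/w3.npz"))
a=atz(c,261,158,198);b=atz(c,260,243,198);print(a,b,(a+b)/2,np.linalg.norm(a-b),np.degrees(np.arctan2(*(b-a)[1::-1])))
for A,ce,m in blobs(c,(165,80,60),(180,255,255),(240,150,280,250),50):
    ys,xs=np.where(m);D=np.array([dep(c,u,v) for u,v in zip(xs,ys)]);D=D[D[:,2]>190];print(A,np.median(D,0),D.min(0),D.max(0))
# lever axis pts (z 40)
p=[atz(c,*q,40) for q in((264,0),(262,55))];print(p,np.degrees(np.arctan2(*(p[1]-p[0])[1::-1])))
E
```

```text
[628.40340047 -34.89379541 198.        ] [681.76420393  16.63484185 198.        ] [655.0838022   -9.12947678 198.        ] 74.17934890576927 43.99928234197643
1296 [649.22591939 -15.18063799 197.69962018] [597.94846929 -68.44290972 190.09828187] [674.30927104   8.83226236 435.04851238]
[array([ 515.60598989, -139.23785738,   40.        ]), array([558.62100389, -99.87481717,  40.        ])] 42.46163256069161
```

```bash
python3 -m inch '[[[0,0,0],[-0.0017,0.0017,-0.02],0.06],[[0,0,0],[0,0,-0.02],0.06],[[0,0,0],[0,0,-0.02],0.06],[[0,0,0],[0,0,-0.02],0.06],[[0,0,0],[0,0,-0.005],0.06],[[0,0,0],[0,0,0],0.03],[[0,0,0],[0,0,0],0.02],[[0,0,0],[0,0,0],0],[[0,0,0],[0,0,0],0],[[0,0,0],[0,0,0],0]]' 30
```

```text
clock: 6.92
eef_pos: [654.6, -9.1, 173.4]
eef_rot: [-1.572, -0.001, 0.778]
wrist_force: [-0.6, 0.5, -0.3]
finger_gap: 30.3
```

```bash
python3 -m inch '[[[0,0,0],[0,0,0],0],[[0,0,0],[0,0,0],0],[[0,0,0],[0,0,0],0],[[0,0,0],[0,0,0],0],[[0,0,0],[0,0,0],0],[[0,0,-2],[0,0,0],0],[[0,0,-2],[0,0,0],0],[[0,0,-3],[0,0,0],0],[[0,0,-3],[0,0,0],0],[[0,0,-3],[0,0,0],0]]'
```

```text
clock: 7.75
eef_pos: [655.6, -10.0, 172.9]
eef_rot: [-1.574, -0.002, 0.548]
wrist_force: [9.7, -5.6, -1.2]
finger_gap: 15.6
```

```bash
python3 -m inch '[[[0,0,-4],[0,0,0],0],[[0,0,-5],[0,0,0],0],[[0,0,-5],[0,0,0],0],[[0,0,-5],[0,0,0],0],[[0,0,-5],[0,0,0],0],[[0,0,-5],[0,0,0],0],[[0,0,-5],[0,0,0],0],[[0,0,-5],[0,0,0],0],[[0,0,-4],[0,0,0],0],[[0,0,-4],[0,0,0],0]]'
python3 -m inch '[[[0,0,0],[0,0,0],0],[[0,0,0],[0,0,0],0],[[0,0,-2],[0,0,0],0],[[0,0,-3],[0,0,0],0],[[0,0,-4],[0,0,0],0],[[0,0,-5],[0,0,0],0],[[0,0,-5],[0,0,0],0],[[0,0,-5],[0,0,0],0],[[0,0,-5],[0,0,0],0],[[0,0,-5],[0,0,0],0]]'
python3 -m inch '[[[0,0,-5],[0,0,0],0],[[0,0,-5],[0,0,0],0],[[0,0,-5],[0,0,0],0],[[0,0,-5],[0,0,0],0],[[0,0,-4],[0,0,0],0],[[0,0,-2],[0,0,0],0],[[0,0,0],[0,0,0],0],[[0,0,0],[0,0,0],0],[[0,0,0],[0,0,0],0],[[0,0,0],[0,0,0],0]]'
python3 - <<'E'
from cell import imaging;from h import *
import cv2
c=imaging.camera("side");np.savez("pics/s1.npz",**c);cv2.imwrite("pics/s1.png",cv2.resize(c["pixels"][100:300,180:380],(600,600))[:,:,::-1])
E
```

```text
clock: 8.58
eef_pos: [655.5, -8.7, 172.9]
eef_rot: [-1.569, -0.003, -0.273]
wrist_force: [8.8, 2.7, -1.1]
finger_gap: 15.7
clock: 9.42
eef_pos: [655.9, -8.1, 172.9]
eef_rot: [-1.567, -0.002, -0.866]
wrist_force: [15.2, 7.1, -3.0]
finger_gap: 16.1
clock: 10.25
eef_pos: [656.5, -7.7, 172.9]
eef_rot: [-1.564, 0.0, -1.316]
wrist_force: [20.4, 7.2, -3.3]
finger_gap: 15.7
```

View pics/s1.png

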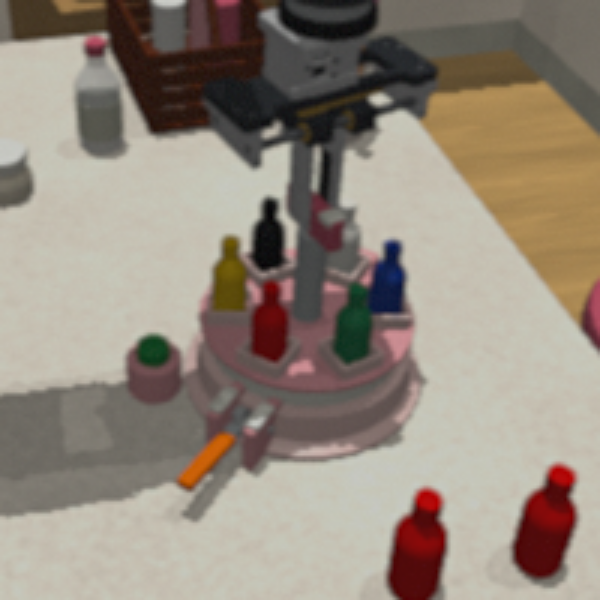

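Red is at the front with the lever down. Next I'll release the bar, rise, and look from above.

```bash
python3 -m inch '[[[0,0,0],[0,0,0],0.05],[[0,0,0],[0,0,0],0.05],[[0,0,0],[0,0,0],0.05],[[0,0,0],[0,0,0],0.05],[[0,0,0],[0,0,0],0.05],[[0,0,0],[0,0,0],0.05],[[0,0,0],[0,0,0.02],0.05],[[0,0,0],[0,0,0.03],0.05],[[0,0,0],[0,0,0.03],0.05],[[0,0,0],[0,0,0.03],0.05]]'
python3 -m inch '[[[0,0,-6.2],[-0.013,-0.013,0],0.05],[[0,0,-6.2],[-0.013,-0.013,0],0.05],[[0,0,-6.2],[-0.013,-0.013,0],0.05],[[0,0,-6.2],[-0.013,-0.013,0],0.05],[[0,0,-6.2],[-0.013,-0.013,0],0.05],[[0,0,-6.2],[-0.013,-0.013,0],0.05],[[0,0,-6.2],[-0.013,-0.013,0],0.05],[[0,0,-6.2],[-0.013,-0.013,0],0.05],[[0,0,-6.2],[-0.013,-0.013,0],0.05],[[0,0,-6.2],[-0.016,-0.013,0],0.05]]'
python3 - <<'E'
from h import *
c=wrist('w4')
E
```

```text
clock: 11.13
eef_pos: [654.1, -9.1, 283.8]
eef_rot: [-1.571, 0.0, -1.316]
wrist_force: [0.1, 0.0, 0.3]
finger_gap: 49.8
clock: 11.97
eef_pos: [520.8, -139.6, 282.4]
eef_rot: [-1.571, 0.0, -2.404]
wrist_force: [0.2, -0.0, -0.1]
finger_gap: 50.1
11.9667 [ 520.8 -139.6  282.4] [ -90.     0.  -137.7] [ 0.2 -0.  -0.1] 50.07171611244716
```

View pics/w4.png

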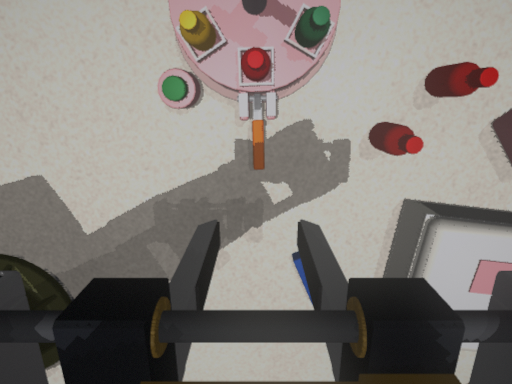

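Red stands at (257,65), squarely in line with the lever, whose handle runs from (258,120) to (258,168). The buffer block at (300,265) is well clear.

```bash
python3 - <<'E'
from h import *
c=dict(np.load("pics/w4.npz"))
for A,ce,m in blobs(c,(5,150,40),(20,255,255),(230,100,290,190),50):
    ys,xs=np.where(m);D=np.array([dep(c,u,v) for u,v in zip(xs,ys)]);D=D[D[:,2]<60]
    print(A,ce,np.median(D,0)); 
    for r in(125,145,162):
        k=ys==r; q=atz(c,xs[k].mean(),r,41); print(r,xs[k].min(),xs[k].max(),q)
    l=[atz(c,258.5,ys.min(),38),atz(c,258.5,ys.max(),44)];print(l,np.linalg.norm(l[0]-l[1]))
E
```

```text
480 [257.93958333 143.9375    ] [ 536.76769458 -122.64026493   39.76839786]
125 253 262 [ 555.63757199 -104.99272483   41.        ]
145 253 262 [ 535.43656886 -123.30746451   41.        ]
162 254 263 [ 518.61087906 -140.46584187   41.        ]
[array([ 561.34067026, -101.65831225,   38.        ]), array([ 512.70065365, -145.82916841,   44.        ])] 65.97663032774891
```

```bash
python3 -m inch '[[[4.3,-4.55,0.3],[0.0018,0.0022,-0.02],0.05],[[4.3,-4.55,0.3],[0.0018,0.0022,-0.02],0.05],[[4.3,-4.55,0.3],[0.0018,0.0022,-0.02],0.05],[[4.3,-4.55,0.3],[0.002,0.002,-0.02],0.05],[[0,0,0],[0,0,-0.02],0.05],[[0,0,0],[0,0,-0.02],0.05],[[0,0,0],[0,0,-0.02],0.05],[[0,0,0],[0,0,-0.02],0.05],[[0,0,0],[0,0,-0.02],0.05],[[0,0,0],[0,0,0],0.05]]'
python3 - <<'E'
from h import *
c=wrist('w5');R=Ro.from_euler("xyz",np.array(__import__("cell").manip.read_state()["eef_rot"])).as_matrix();print(R.round(3))
E
```

```text
clock: 12.85
eef_pos: [527.4, -129.6, 99.2]
eef_rot: [-1.577, 0.435, -2.379]
wrist_force: [-0.8, 0.4, -0.5]
finger_gap: 50.3
12.85 [ 527.4 -129.6   99.2] [ -90.4   24.9 -136.3] [-0.8  0.4 -0.5] 50.348271136262355
[[-0.655  0.302  0.693]
 [-0.627  0.295 -0.721]
 [-0.422 -0.906 -0.004]]
```

View pics/w5.png

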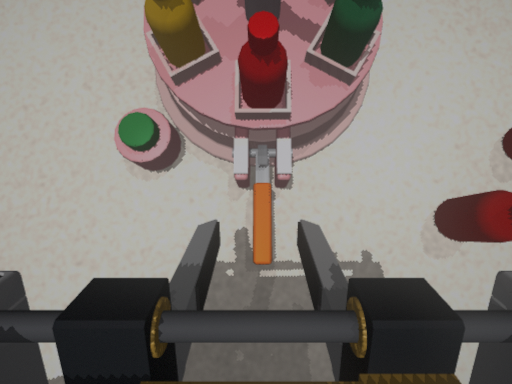

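```bash
python3 -m inch '[[[0,0,0],[0.0005,-0.001,-0.018],0.05],[[0,0,0],[0,0,-0.018],0.05],[[0,0,0],[0,0,-0.018],0.05],[[0,0,0],[0,0,-0.018],0.05],[[0,0,0],[0,0,0],0],[[0,0,0],[0,0,0],0],[[0,0,0],[0,0,0],0],[[0,0,0],[0,0,0],0],[[0,0,0],[0,0,0],0],[[0,0,0],[0,0,0],0]]' 15
python3 - <<'E'
import numpy as np
# grip point path: hinge at 80 mm inward; angle from 5deg to 51deg about hinge; tilt from 25 to 0; TCP=P+12f (in plane r outward,z)
th=np.radians(np.linspace(5,51,11)); ti=np.radians(np.linspace(25,0,11))
r=80*np.cos(th)-12*np.sin(ti); z=80*np.sin(th)-12*np.cos(ti)
dr=np.diff(r);dz=np.diff(z);o=np.array([-.727,-.687])
print(np.c_[dr[:,None]*o,dz].round(2))
E
```

```text
clock: 13.73
eef_pos: [529.6, -131.5, 31.4]
eef_rot: [-1.571, 0.438, -2.377]
wrist_force: [-2.2, 0.4, 7.0]
finger_gap: 16.1
[[0.24 0.23 6.16]
 [0.61 0.57 6.09]
 [0.97 0.91 5.99]
 [1.32 1.24 5.84]
 [1.65 1.56 5.66]
 [1.98 1.87 5.44]
 [2.29 2.17 5.19]
 [2.59 2.45 4.9 ]
 [2.87 2.71 4.58]
 [3.13 2.95 4.23]]
```

```bash
python3 -m inch '[[[-0.86,0.91,0],[0.0001,0.0001,0.0031],0],[[-0.86,0.91,0],[0.0001,0.0001,0.0031],0],[[-0.86,0.91,0],[0.0003,0.0003,0.003],0],[[-0.86,0.91,0],[0.0003,0.0003,0.003],0],[[-0.86,0.91,0],[0.0005,0.0005,0.003],0],[[-0.86,0.91,0],[0.0005,0.0005,0.003],0],[[-0.86,0.91,0],[0.0007,0.0006,0.0029],0],[[-0.86,0.91,0],[0.0007,0.0006,0.0029],0],[[-0.86,0.91,0],[0.0008,0.0008,0.0028],0],[[-0.86,0.91,0],[0.0008,0.0008,0.0028],0]]'
```

```text
clock: 14.57
eef_pos: [534.3, -126.8, 60.4]
eef_rot: [-1.573, 0.218, -2.378]
wrist_force: [4.5, 1.8, -5.1]
finger_gap: 15.4
```

```bash
python3 -m inch '[[[-0.86,0.91,0],[0.001,0.0009,0.0027],0],[[-0.86,0.91,0],[0.001,0.0009,0.0027],0],[[-0.86,0.91,0],[0.0011,0.0011,0.0026],0],[[-0.86,0.91,0],[0.0011,0.0011,0.0026],0],[[-0.86,0.91,0],[0.0013,0.0012,0.0025],0],[[-0.86,0.91,0],[0.0013,0.0012,0.0025],0],[[-0.86,0.91,0],[0.0014,0.0013,0.0023],0],[[-0.86,0.91,0],[0.0014,0.0013,0.0023],0],[[-0.86,0.91,0],[0.0015,0.0014,0.0021],0],[[-0.86,0.91,0],[0.0015,0.0014,0.0021],0]]'
python3 - <<'E'
from h import *
c=wrist('w6')
E
```

```text
clock: 15.4
eef_pos: [545.4, -115.8, 83.0]
eef_rot: [-1.577, -0.005, -2.378]
wrist_force: [-0.6, -10.3, -21.1]
finger_gap: 16.1
15.4 [ 545.4 -115.8   83. ] [ -90.4   -0.3 -136.3] [ -0.6 -10.3 -21.1] 16.091540834651358
```

```bash
python3 -m inch '[[[0,0,0],[0.001,0.001,0.001],0],[[0,0,0],[0.001,0.001,0.001],0],[[0,0,0],[0,0,0],0],[[0,0,0],[0,0,0],0],[[0,0,0],[0,0,0],0.05],[[0,0,0],[0,0,0],0.05],[[0,0,0],[0,0,0],0.05],[[0,0,0],[0,0,0],0.05],[[0,0,0],[0,0,0],0.05],[[0,0,0],[0,0,0],0.05]]'
python3 -m inch '[[[0,0,0],[-0.003,-0.003,0.02],0.05],[[0,0,0],[-0.003,-0.003,0.03],0.05],[[0,0,0],[-0.005,-0.005,0.03],0.05],[[0,0,0],[-0.005,-0.005,0.03],0.05],[[0,0,0],[-0.005,-0.005,0.03],0.05],[[0,0,0],[-0.005,-0.005,0.03],0.05],[[0,0,0],[0,0,0.02],0.05],[[0,0,0],[0,0,0],0.05],[[0,0,0],[0,0,0],0.05],[[0,0,0],[0,0,0],0.05]]'
python3 - <<'E'
from h import *
c=wrist('w7')
for A,ce,m in blobs(c,(5,150,40),(20,255,255),(200,60,320,250),50):
    ys,xs=np.where(m);D=np.array([dep(c,u,v) for u,v in zip(xs,ys)]);D=D[D[:,2]<120]
    print(A,ce,np.median(D,0),D[:,2].min(),D[:,2].max())
E
```

```text
clock: 16.28
eef_pos: [548.8, -112.9, 86.7]
eef_rot: [-1.575, 0.0, -2.378]
wrist_force: [0.6, 1.2, -0.4]
finger_gap: 49.3
clock: 17.12
eef_pos: [522.4, -138.8, 275.4]
eef_rot: [-1.577, -0.001, -2.378]
wrist_force: [-0.0, -0.0, 0.1]
finger_gap: 50.0
17.1167 [ 522.4 -138.8  275.4] [ -90.3   -0.  -136.3] [-0.  -0.   0.1] 50.0148421468034
526 [258.85361217 138.19961977] [ 547.66564372 -112.28124052   79.31489614] 53.41673292488707 100.35096743830945
```

View pics/w7.png

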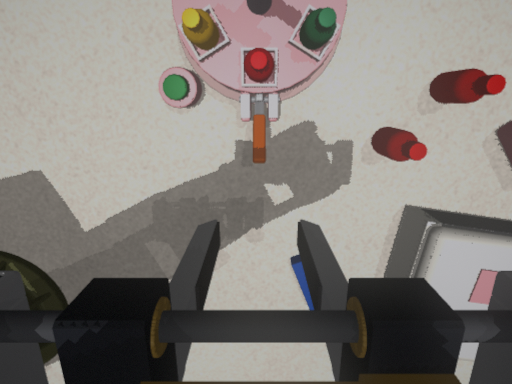

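The lever stays up unsupported, with its tip at z≈100 mm as at the start, and red is in line at (259,65). I'll take one side view to check all six bottles.

```bash
python3 - <<'E'
from cell import imaging,manip;from h import *
c=imaging.camera("side");cv2.imwrite("pics/s2.png",cv2.resize(c["pixels"][60:310,160:410],(600,600))[:,:,::-1])
c0=dict(np.load("pics/top0.npz"));c1=imaging.camera("top")
for c in(c0,c1):
  for b in blobs(c,(8,170,80),(20,255,255),(215,135,300,225)): print(b[0],b[1], np.median([dep(c,u,v) for v,u in np.argwhere(b[2])],0))
E
```

```text
55 [284.2        204.63636364] [ 548.61629926 -116.68818958   77.23644015]
34 [281.73529412 202.5       ] [ 557.60801269 -109.66888206   70.27865733]
```

View pics/s2.png

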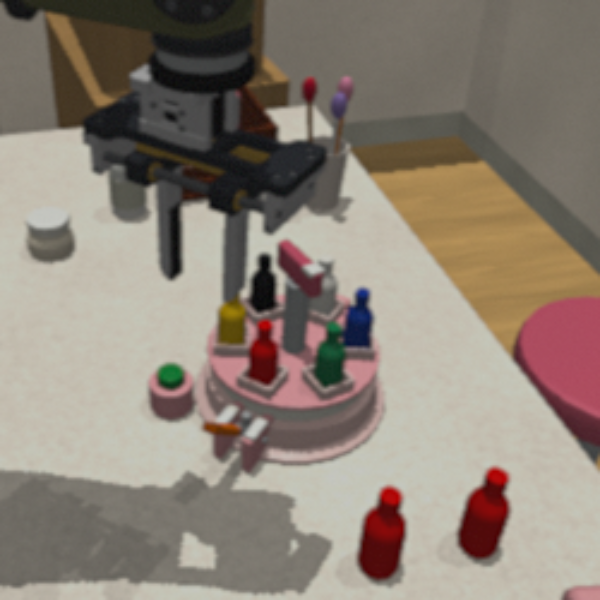

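```bash
python3 -c "
from cell import ticket; print(ticket.sign_off())"
```

```text
the job is handed in; nothing more can be done
None
```

I pressed the green button, the lever dropped, and I turned the carousel two clicks clockwise by the grip bar. I then lifted the lever until it latched and handed in at about 17 s; no verdict was reported.

- **Lever:** it stays up unsupported. The wrist camera put its tip at about 100 mm, which matches the latched position.
- **Red bottle:** it stands in line with the lever at the front place, judged from the wrist and side pictures. I did not measure its distance in millimetres.
- **Other bottles:** all six stand in the tray in the last side view.
- **Button and desk:** the button was clear of the gripper and looked to be out again. The cream jar looked undisturbed in the last side view and the buffer block in the last wrist view. The lotion bottle was mostly hidden behind the gripper.
- **Gripper:** it is clear of everything, with wrist force about 0.

**One disagreement:** the final top-camera measurement of the handle was about 9 mm in x, 7 mm in y and 7 mm in height away from its starting value. Only 34 of the original 55 pixels were visible, most likely because the gripper hid part of the handle, so I went by the wrist and side views.

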